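# Let a scrap lock barrel into the lidded scrap bin

### The arm

A 7-joint arm with a two-finger parallel gripper is mounted at the origin on the work surface. World frame = base frame: x ahead of the robot, y to its left, z up, the work surface at z = 0. Lengths are in m, angles in rad, forces in N, time in s.
With the tool pointing down it reaches from about 0.425 to 0.875 m from the base axis. Payload 4.7 kg.
Tool frame: the origin (TCP) lies at the very end of the fingers, on their centre line; the grasp point (between the pads) lies 19 mm behind it; z points along the fingers, y is the line along which they close (so a half turn about z gives the same grasp; the last joint's range is limited). The gripper opens to 87 mm and grips with 3 to 60 N. Pads are 19 mm wide; open, the fingers measure 117 mm over their backs; the gripper's body (75 mm by 190 mm) begins 51 mm behind the grasp point.
Start: joints at [-1.261, 0.321, -0.07, 1.45, 0.023, 1.371, -0.057], TCP at [0.19, 0.622, 0.223] pointing down, gripper open.
Joint ranges: [-2.86, 2.86], [-0.3, 2.09], [-1.38, 1.24], [0.06, 2.45], [-1.56, 4.7], [0.09, 2.05], [-2.69, 2.69]. Speed limits (rad/s): [2.57, 2.57, 3.14, 3.14, 3.14, 3.14, 3.14].

### API

Orientations are given as a rotation vector (axis times angle).
In Python, from bench import get_state, get_image, get_calibration, close_job gives the robot as it stands.
- The arm moves only by the shell command python3 -m crank 'ROWS' [FORCE]. ROWS is JSON, a list of rows, each a list of 5 numbers: the opening, from 0 (shut) to 1 (fully open), then the shift along the world's x, y, z in units of 0.2 m (1.0 is 0.2 m), then the turn about the world's z in units of 2 pi rad (1.0 is 2 pi rad). A call has 1 to 5 rows; each row is the pose to reach, as a shift and turn from the pose commanded when the call began, turning the shorter way round; what a row does not reach only later rows make up. A row lasts 1/8 s, in which the tool goes at most 62.5 mm and 10.7 degrees, less where a joint would pass 70% of its speed; a pose out of reach is approached as far as the arm can. A call with a number of a shift or a turn outside -1 to 1 is refused whole. A call with a gripper value outside its range is refused whole. The fingers move at their own pace and stop on an object; FORCE is the grip in N (left out, the last holds). Time passes only in rows, so rows that repeat a pose let the fingers close. It gives the time, the measured TCP pose, the force, the opening and the grip force at its end, in the units of the state.
- get_state(): the state, without advancing time (a new reading comes with each control period).
- get_image(name): name is "side" or "top" or "wrist"; returns the picture (400x640x3 uint8, red, green, blue); there is no depth.
- get_calibration(name): a dict with "fovy" (degrees; the focal length in pixels is half the picture's height over the tangent of half this angle, whatever the lens; pixels are square), "cx", "cy" (the principal point, pixels), "k1" (the pictures are not rectified: a ray, as slopes to the right and down, at radius r is drawn at 1 + k1 r^2 times it, then the intrinsics apply), "R" (3x3) and "t" (3): a world point X has camera coordinates R X + t. Camera axes: x right, y down, z forward; pixel columns grow to the right and rows downward; lengths in m; the calibration is good to about 2 mm. A picture is of the moment at which its call begins: read the wrist's pose just before it. get_calibration takes no time and is no camera call; for the wrist camera it gives the pose at the moment of the call.
- close_job(): hands the job in; it is judged then, once.
The state is a dict: "time": time; "joint_positions": joint angles; "qd": joint speeds; "joint_torque": joint torques, N m; "position": TCP position; "tool_rot": TCP orientation; "ft_force": force on the tool from outside, world axes, zero at the start; "torque": the same for the moment, N m; "grip_width": opening from 0.0 (shut) to 1.0 (fully open); "grip_force": force on a finger pad.
Only numpy, scipy, OpenCV 4.12 (cv2) and the standard library are available. Lean on these libraries where they do the work, as an engineer would, in place of code of your own. Each camera call takes 0.05 s, during which the arm holds its last target. There are 200 camera calls.

### The job

On the locksmith's bench a scrap brass lock barrel waits on the chute of the scrap bin, held back by the closed lid. With the fingertips, press the bin's lever all the way down so that the lid opens fully, keep it down until the barrel has rolled into the bin, then let the lever come up slowly under the fingertips, over a few seconds, so that the lid closes completely without slamming. Work only the lever: do not touch the lid or the barrel, and leave the padlock, the oil bottle and the cup where they stand.

Things in the scene. Friction and masses are not known exactly. Their poses are not given: they have to be found in the camera images.
- bin: grey steel scrap bin fixed to the bench; origin: centre of its underside. Case 170 (x) x 150 (y) x 122 mm high, 156 mm with the shut lid. Its -x side looks roughly at the robot. On its -y side is a grey linkage cover (165 x 40 mm, 145 high), out of which the lever sticks to -x. On its +y side a steel chute, 56 mm wide, slopes down to the rim; it reaches y = 200 mm, 170 mm high
- paddle (a point): centre of the top of the lever's flat black rubber paddle (40 mm along the bin's x, 46 mm along y, 8 mm thick): at x -191, y -97, z 119 mm in the bin's axes when up, 106 mm in front of the case. It moves with the lever, 59 mm down when fully pressed. About 5 N straight down moves it, 10 N at most
- lever (a joint): lever angle: 0 = up, at rest (paddle end sloping up 0.2 rad), 0.4 rad = fully down at its stop (sloping down 0.2 rad). Its axle, along the bin's y, is 150 mm behind the paddle's centre and 85 mm above the bench. It does not stay down: the lid's weight raises it as fast as it is let go
- lid (a joint): the lid's angle, linked to the lever: always 2.5 times the lever's angle. 0 = shut, 1.0 rad = fully open
- lid_front (a point): aluminium cap-shaped lid, 174 x 154 mm, 32 mm deep, about 0.4 kg, hinged along its far (+x) top edge; its front edge swings up and away from the lever. This point: middle of its front (-x) top edge, 156 mm above the bench when shut. It falls shut hard if the lever is let go; closing faster than 2 rad/s (paddle rising faster than about 120 mm/s) is a slam
- barrel_center (a point): centre of the loose brass lock barrel, a solid cylinder 28 mm in diameter and 40 mm long, about 0.2 kg. At first it lies on the chute, its length along the bin's x, resting against the lid's side; when the lid is open it rolls into the bin by itself within about a second
- padlock: brass padlock standing loose on the bench, 50 x 22 mm, 76 mm high with its shackle; origin at the centre of its underside. To be left alone
- oil: small white oil bottle, 48 mm in diameter, 130 mm high; origin at the centre of its underside. To be left alone
- cup: open steel cup, 70 mm in diameter at the rim, 75 mm high; origin at the centre of its underside. To be left alone
Not all that is in view belongs to the job. Leave any purple or white look-alike of the part that bears barrel_center alone.

How it is judged:
On the way, in this order (a step that is already met when the one before it is completed fails the run):
1. the lever is pressed down so that the lid stands fully open (value of joint lid above 0.85 rad), for 0.2 s.
2. the lid is down again with the barrel in the bin (value of joint lid below 0.04 rad and x of barrel_center in the frame of bin between -0.085 and 0.085 m and y of barrel_center in the frame of bin between -0.075 and 0.075 m and z of barrel_center in the frame of bin below 0.1 m), for 0.2 s.
At the end, for the whole second after the job is handed in: The lid is shut (within 0.04 rad) and still, the barrel lies at rest inside the bin (its centre inside the walls and less than 100 mm above the bench), and the padlock, oil bottle and cup are within 20 mm of where they stood (all of step 2 and velocity of joint lid below 0.1 rad/s and linear speed of barrel below 0.05 m/s and distance of each of padlock, oil, cup from where it was at the start of the episode below 0.02 m); the robot touches nothing.
It fails at once if the lid slams: it closes faster than 2 rad/s (velocity of joint lid below -2 rad/s).
It fails at once if the robot touches the lid (contact force between any of the fingers, the arm and lid above 1 N).
It fails at once if the robot touches the barrel (contact force between any of the fingers, the arm and barrel above 0.5 N).
It fails at once if the padlock, oil bottle or cup is moved or lifted (distance of any of padlock, oil, cup from where it was at the start of the episode above 0.02 m).
It also fails if it takes over 48 s, if anything falls off the work surface, if the arm or the gripper's body presses on something with over 40 N, if the wrist force passes 120 N, or if a joint passes its speed limit or range.

## Working session

There is one attempt and no reset: what is moved stays moved. The work goes in short steps, Python scripts to look and compute and a shell command to move; the robot and the scene stay as the last step left them, time stands still between calls to the robot, and variables do not carry over. Pictures are saved under pics/ and viewed, at most 10 in all, crops included, and the job is handed in when it is done.

```bash
mkdir -p pics; python3 - <<'E'
from bench import *
import cv2
for n in("top","side"):
    cv2.imwrite(f"pics/{n}0.png",get_image(n)[:,:,::-1]); print(n,get_calibration(n))
s=get_state();print(s)
E
```

```text
top {'fovy': 53.38882174413618, 'cx': 318.1227593838755, 'cy': 195.3162083748026, 'k1': 0.012048514769056615, 'R': array([[-0.0236016 , -0.99970856,  0.00507474],
       [-0.98267794,  0.02226561, -0.18397908],
       [ 0.18381247, -0.00932904, -0.98291706]]), 't': array([0.10051993, 0.66454609, 1.01269858])}
side {'fovy': 52.0872159269843, 'cx': 317.82067147021763, 'cy': 195.45168286443652, 'k1': -0.012083835679575444, 'R': array([[-0.89793612, -0.43965284,  0.02039854],
       [-0.28285773,  0.54095242, -0.79206186],
       [ 0.3371976 , -0.71699084, -0.61009992]]), 't': array([0.60754545, 0.21405696, 0.87011326])}
{'time': 0.1, 'joint_positions': array([-1.26090722,  0.32174452, -0.07008627,  1.4515354 ,  0.02257657,
        1.37075825, -0.05687868]), 'qd': array([-0.00034439, -0.00207117, -0.00080032, -0.00266643, -0.0002624 ,
       -0.00032885,  0.00109917]), 'joint_torque': array([-4.04057855e-04, -4.92573094e+01, -4.06060964e-01, -3.13399243e+01,
       -6.40728185e-02,  3.95986461e-02,  6.87056649e-05]), 'position': array([0.1893701 , 0.62130842, 0.22158253]), 'tool_rot': array([-4.62835291e-01, -3.10713068e+00,  2.59057069e-03]), 'ft_force': array([0.43123874, 0.43570925, 0.46753152]), 'torque': array([-0.03742885,  0.03842475,  0.0158919 ]), 'grip_force': 0.0, 'grip_width': 0.9989794355646017}
```

View pics/top0.png

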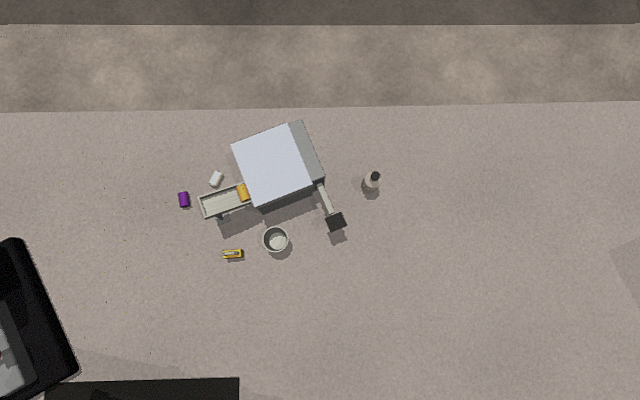

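View pics/side0.png

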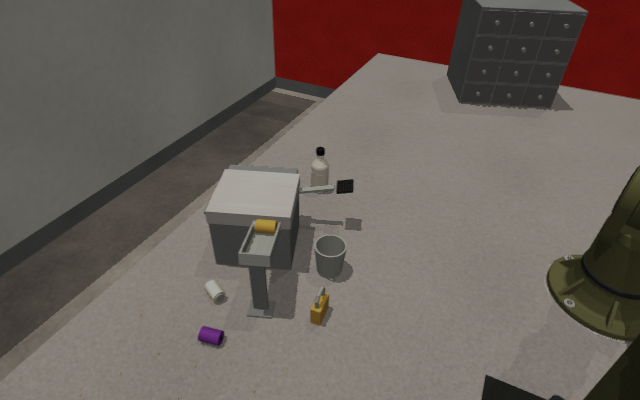

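The top view shows the paddle at about (336,222) and the lid corners at about (231,146), (288,125), (312,188) and (258,206). The cup is at (275,239), the oil bottle at (372,180) and the padlock at (232,254). In the side view the paddle is at about (345,186).

```bash
cat > h.py <<'E'
import numpy as np
from bench import get_calibration
def ray(n,uv,c=None):
    c=c or get_calibration(n); f=200/np.tan(np.radians(c['fovy']/2))
    d=(np.array(uv,float)-[c['cx'],c['cy']])/f; s=d.copy()
    for _ in range(20): s=d/(1+c['k1']*(s@s))
    R,t=np.array(c['R']),np.array(c['t'])
    return -R.T@t, R.T@np.r_[s,1]
def atz(n,uv,z):
    o,d=ray(n,uv); return o+d*(z-o[2])/d[2]
def tri(a,b):
    A=0;y=0
    for n,uv in(a,b):
        o,d=ray(n,uv);d/=np.linalg.norm(d);P=np.eye(3)-np.outer(d,d);A=A+P;y=y+P@o
    return np.linalg.solve(A,y)
E
python3 - <<'E'
from h import *
np.set_printoptions(precision=4,suppress=True)
print("paddle",atz("top",(336,222),.119),atz("side",(345,186),.119),tri(("top",(336,222)),("side",(345,186))))
C=np.array([atz("top",p,.156) for p in[(231,146),(288,125),(312,188),(258,206)]]);print(C)
print([np.linalg.norm(C[i]-C[i-1]) for i in range(4)])
ex=C[0]-C[3]+C[1]-C[2];ey=C[0]-C[1]+C[3]-C[2]
y=(np.arctan2(ex[1],ex[0])+np.arctan2(-ey[0],ey[1]))/2;print("yaw",y)
c=C.mean(0);R=np.array([[np.cos(y),-np.sin(y)],[np.sin(y),np.cos(y)]]);print("paddle pred",c[:2]+R@[-.191,-.097])
print("cup",atz("top",(275,239),.075),"oil",atz("top",(374,175),.13),"padlock",atz("top",(232,254),.05))
from scipy.spatial.transform import Rotation as Ro
from bench import get_state
print(Ro.from_rotvec(get_state()['tool_rot']).as_matrix())
E
```

```text
paddle [0.5865 0.0422 0.119 ] [0.5865 0.044  0.119 ] [0.5869 0.0422 0.1176]
[[0.78   0.3018 0.156 ]
 [0.8324 0.1582 0.156 ]
 [0.6677 0.1007 0.156 ]
 [0.6258 0.2335 0.156 ]]
[np.float64(0.1686390332077009), np.float64(0.15289013973251392), np.float64(0.17448209494101535), np.float64(0.13929700906357192)]
yaw 0.3524642304011173
paddle pred [0.5807 0.0416]
cup [0.5507 0.2005 0.075 ] oil [ 0.7033 -0.058   0.13  ] padlock [0.5158 0.317  0.05  ]
[[-0.9566  0.2915 -0.0004]
 [ 0.2915  0.9566 -0.0016]
 [-0.0001 -0.0017 -1.    ]]
```

```bash
python3 -m crank '[[0,0.06,-0.09,0,0.01],[0,0.2,-0.29,0,0.03],[0,0.35,-0.51,0,0.05],[0,0.5,-0.73,0,0.07],[0,0.66,-0.96,0,0.08]]' 20
python3 -m crank '[[0,0.15,-0.22,0,0.01],[0,0.3,-0.44,0,0.02],[0,0.45,-0.66,0,0.023],[0,0.58,-0.85,0,0.023],[0,0.66,-0.96,0,0.023]]'
python3 - <<'E'
from bench import *
s=get_state();print(s['position'],s['tool_rot'],s['joint_positions'],s['ft_force'],s['time'],s['grip_width'])
E
```

```text
time: 0.72
position: [0.3221, 0.4281, 0.2222]
tool_rot: [0.329, -3.124, 0.0]
ft_force: [0.8, 0.7, -0.1]
grip_width: 0.515
grip_force: 0.0
time: 1.35
position: [0.4547, 0.2349, 0.2223]
tool_rot: [0.544, -3.094, 0.001]
ft_force: [-0.8, -0.4, -0.2]
grip_width: 0.017
grip_force: 0.0
[0.45465032 0.23490585 0.22234618] [ 5.43835802e-01 -3.09393088e+00  9.06801337e-04] [-0.73479564  0.02343664  0.20964185  1.79635663 -0.00455298  1.32272831
  1.3947016 ] [-0.81379954 -0.42064063 -0.21542482] 1.35 0.017000063892992894
```

```bash
python3 -m crank '[[0,0.15,-0.22,0,0],[0,0.3,-0.44,0,0],[0,0.45,-0.66,0,0],[0,0.58,-0.85,-0.1,0],[0,0.66,-0.964,-0.25,0]]'
python3 -m crank '[[0,0,0,-0.05,0],[0,0,0,-0.08,0],[0,0,0,-0.08,0]]'
python3 - <<'E'
from bench import *
import cv2,numpy as np
from h import *
im=get_image("side")[110:310,180:460];t=get_image("top")[120:300,180:420]
a=cv2.resize(im[:,:,::-1],(560,400));b=cv2.resize(t[:,:,::-1],(240,180))
cv2.imwrite("pics/s1.png",a)
E
```

```text
time: 1.98
position: [0.5871, 0.0421, 0.1727]
tool_rot: [-0.544, 3.092, -0.001]
ft_force: [0.0, 0.5, 0.3]
grip_width: 0.005
grip_force: 0.0
time: 2.35
position: [0.5851, 0.0467, 0.1568]
tool_rot: [-0.553, 3.093, 0.001]
ft_force: [-0.2, -0.1, 0.0]
grip_width: 0.001
grip_force: 0.0
```

View pics/s1.png

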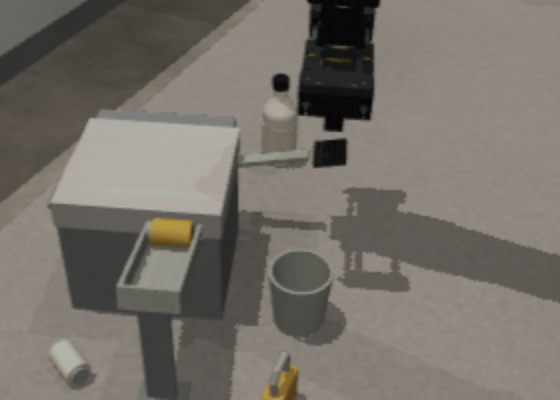

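The fingertips at crop (334,128) are straight above the paddle at (330,153), clear of the lid and the bottle. I'll lower to contact.

```bash
python3 -m crank '[[0,0,0,-0.05,0],[0,0,0,-0.1,0],[0,0,0,-0.14,0],[0,0,0,-0.17,0],[0,0,0,-0.19,0]]'
python3 -m crank '[[0,0,0,-0.03,0],[0,0,0,-0.05,0],[0,0,0,-0.07,0],[0,0,0,-0.09,0],[0,0,0,-0.09,0]]'
```

```text
time: 3.08
position: [0.585, 0.0448, 0.1188]
tool_rot: [0.548, -3.092, -0.0]
ft_force: [-4.0, -0.8, 6.6]
grip_width: 0.006
grip_force: 3.2
time: 3.7
position: [0.5847, 0.0442, 0.1008]
tool_rot: [0.548, -3.092, 0.0]
ft_force: [-3.2, -1.7, 6.8]
grip_width: 0.008
grip_force: 2.8
```

```bash
python3 -m crank '[[0,0,0,-0.03,0],[0,0,0,-0.06,0],[0,0,0,-0.09,0],[0,0,0,-0.12,0],[0,0,0,-0.14,0]]'
python3 -m crank '[[0,0,0,-0.02,0],[0,0,0,-0.03,0],[0,0,0,-0.04,0],[0,0,0,-0.05,0],[0,0,0,-0.05,0]]'
```

```text
time: 4.32
position: [0.5855, 0.0444, 0.0728]
tool_rot: [0.548, -3.093, 0.0]
ft_force: [-1.9, -1.1, 4.9]
grip_width: 0.002
grip_force: 2.5
time: 4.95
position: [0.5862, 0.0451, 0.0627]
tool_rot: [-0.549, 3.092, -0.0]
ft_force: [1.3, -2.5, 3.3]
grip_width: 0.004
grip_force: 1.6
```

```bash
python3 -m crank '[[0,0,0,-0.01,0],[0,0,0,-0.02,0],[0,0,0,-0.025,0],[0,0,0,-0.025,0],[0,0,0,-0.025,0]]'
python3 -m crank '[[0,0,0,0,0],[0,0,0,0,0],[0,0,0,0,0],[0,0,0,0,0],[0,0,0,0,0]]'
python3 - <<'E'
from bench import *
import cv2
cv2.imwrite("pics/s2.png",cv2.resize(get_image("side")[110:310,180:460,::-1],(560,400)))
E
```

```text
time: 5.58
position: [0.5866, 0.0451, 0.0607]
tool_rot: [-0.549, 3.091, 0.002]
ft_force: [-4.7, -1.3, 19.8]
grip_width: 0.0
grip_force: 10.2
time: 6.2
position: [0.5866, 0.0452, 0.0607]
tool_rot: [-0.549, 3.091, 0.002]
ft_force: [-4.2, -1.8, 20.3]
grip_width: 0.005
grip_force: 10.2
```

View pics/s2.png

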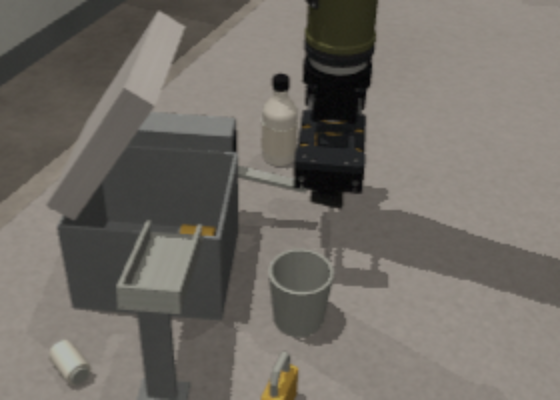

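The lever is on its stop (force about 20 N) and the lid is fully open. The barrel has left the chute and shows at crop (197,231), beyond the bin's rim. I'll hold a little longer, then check it from above.

```bash
python3 -m crank '[[0,0,0,0,0],[0,0,0,0,0],[0,0,0,0,0],[0,0,0,0,0],[0,0,0,0,0]]'
python3 - <<'E'
from bench import *
import cv2,numpy as np
a=cv2.resize(get_image("side")[190:270,220:320,::-1],(400,320));b=cv2.resize(get_image("top")[100:220,190:340,::-1],(400,320))
cv2.imwrite("pics/s3.png",np.hstack([a,b]))
E
```

```text
time: 6.88
position: [0.5866, 0.0452, 0.0607]
tool_rot: [-0.549, 3.091, 0.002]
ft_force: [-4.1, -2.2, 19.8]
grip_width: 0.008
grip_force: 10.2
```

View pics/s3.png

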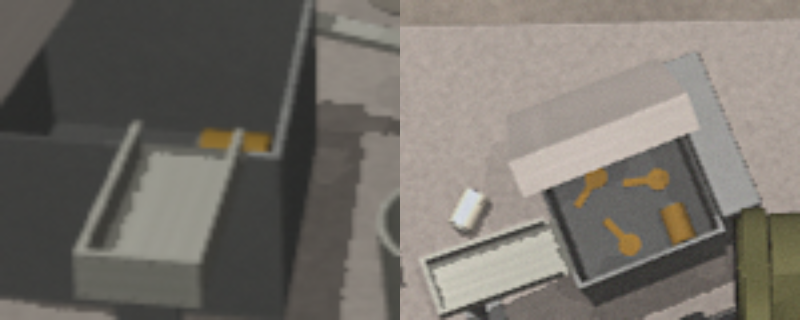

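The barrel lies on the bin floor at right-hand (678,222), among some keys. Now I'll raise the lever slowly.

```bash
python3 -m crank '[[0,0,0,0.012,0],[0,0,0,0.024,0],[0,0,0,0.036,0],[0,0,0,0.048,0],[0,0,0,0.06,0]]'
python3 -m crank '[[0,0,0,0.012,0],[0,0,0,0.024,0],[0,0,0,0.036,0],[0,0,0,0.048,0],[0,0,0,0.06,0]]'
python3 -m crank '[[0,0,0,0.012,0],[0,0,0,0.024,0],[0,0,0,0.036,0],[0,0,0,0.048,0],[0,0,0,0.06,0]]'
```

```text
time: 7.6
position: [0.585, 0.0449, 0.0694]
tool_rot: [0.549, -3.092, -0.0]
ft_force: [-0.7, -1.7, 3.4]
grip_width: 0.004
grip_force: 1.8
time: 8.22
position: [0.585, 0.0449, 0.0816]
tool_rot: [0.549, -3.092, -0.0]
ft_force: [-3.5, -0.7, 3.9]
grip_width: 0.006
grip_force: 2.4
time: 8.85
position: [0.5856, 0.0452, 0.0939]
tool_rot: [-0.549, 3.093, 0.0]
ft_force: [-3.3, 0.1, 5.9]
grip_width: 0.007
grip_force: 2.5
```

```bash
python3 -m crank '[[0,0,0,0.012,0],[0,0,0,0.024,0],[0,0,0,0.036,0],[0,0,0,0.048,0],[0,0,0,0.06,0]]'
python3 -m crank '[[0,0,0,0.01,0],[0,0,0,0.02,0],[0,0,0,0.03,0],[0,0,0,0.04,0],[0,0,0,0.05,0]]'
python3 -m crank '[[0,0,0,0.01,0],[0,0,0,0.02,0],[0,0,0,0.03,0],[0,0,0,0.04,0],[0,0,0,0.05,0]]'
```

```text
time: 9.48
position: [0.5867, 0.0456, 0.1065]
tool_rot: [-0.549, 3.09, 0.001]
ft_force: [-1.2, -0.2, 5.4]
grip_width: 0.002
grip_force: 2.7
time: 10.1
position: [0.5883, 0.0462, 0.1172]
tool_rot: [-0.549, 3.086, 0.001]
ft_force: [1.4, -0.2, 5.6]
grip_width: 0.003
grip_force: 2.8
time: 10.72
position: [0.585, 0.045, 0.1251]
tool_rot: [0.549, -3.092, -0.0]
ft_force: [-0.6, -0.6, 0.4]
grip_width: 0.007
grip_force: 0.0
```

Contact is lost at z = 0.125, so the lever is up. I'll retreat upward and check.

```bash
python3 -m crank '[[0,0,0,0.05,0],[0,0,0,0.15,0],[0,0,0,0.25,0],[0,0,0,0.35,0],[0,0,0,0.4,0]]'
python3 -m crank '[[0,0,0,0,0],[0,0,0,0,0],[0,0,0,0,0],[0,0,0,0,0],[0,0,0,0,0]]'
python3 - <<'E'
from bench import *
import cv2
cv2.imwrite("pics/s4.png",cv2.resize(get_image("side")[110:340,180:460,::-1],(560,460)))
E
```

```text
time: 11.35
position: [0.5861, 0.0449, 0.2073]
tool_rot: [-0.549, 3.091, 0.0]
ft_force: [1.0, -0.6, -0.6]
grip_width: 0.004
grip_force: 0.0
time: 11.98
position: [0.5854, 0.0449, 0.2053]
tool_rot: [0.549, -3.093, -0.0]
ft_force: [0.4, -0.4, 0.8]
grip_width: 0.005
grip_force: 0.0
```

View pics/s4.png

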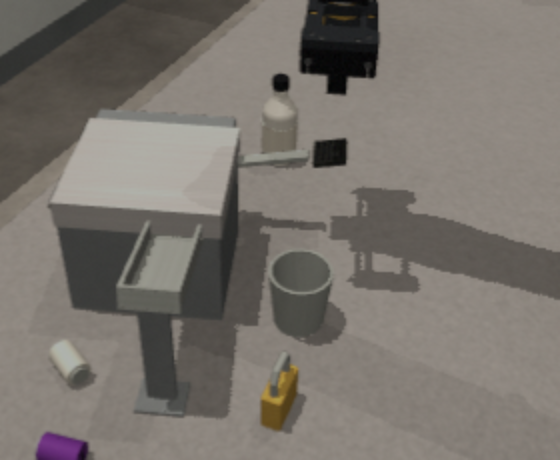

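The lid is shut, the chute is empty, the paddle is back up at (330,153), and the padlock, oil bottle and cup have not moved.

```bash
python3 -c "from bench import close_job; print(close_job())"
```

```text
the job is handed in; nothing more can be done
None
```

I handed the job in after about 12 s: the lever went fully down, the barrel rolled into the bin, and the lid came down slowly and shut. The padlock, oil bottle and cup show no movement in the last picture; no verdict came back.

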